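# Tip a plug gauge out of its tube and clamp it for marking

## Task

Load the marking fixture: swing the blue tube forward as far as it goes by its red handle bar, so that the steel plug gauge, too deep in it to grip, slides out into the vee, and then swing the empty tube all the way back to its rest. Push the gauge along the vee until it is home against the end stop, then swing the clamp fully down onto it. Leave the other things on the bench where they are.

Things in the scene. Friction and masses are not known exactly. Their poses are not given: they have to be found in the camera images.
- fixture: Marking fixture bolted to the bench: aluminium plate 416 x 120 x 12 mm (x -155 to 261, y -48 to 72 mm) carrying, in line along x, the tip-out tube, the vee and the end stop. Origin on the bench surface, on the centre line of tube and vee. x runs from the tube towards the end stop, y towards the clamp's side, z up.
- vee_start (a point): Bottom line of the vee at its tube end: fixture x -61, y 0, z 26 mm. The vee is open upwards, 120 degrees, level, straight along the fixture's x up to the stop, shoulders at y +-23 mm, z 39 mm, with low rails to y +-32 mm. Its first part is slippery black plastic (friction 0.19); from x 90 mm on it is a steel seat, 1 mm lower (friction 0.5).
- stop_face (a point): Middle of the end stop's face, which looks back along the vee: fixture x 236, y 0, z 39.5 mm. A round steel button 18 mm wide on a plate 64 mm wide that reaches z 64 mm.
- tube (a joint): Angle of the tip-out tube, rad. 0: at rest, leaning 0.20 back from upright, away from the vee. Grows as the mouth swings forward and down to the vee, about the fixture's +y axis; stop at 2.55, with the mouth 0.78 rad below level. Stiff pivot, stays where it is left (0.2 N m, 2 N at the bar). The gauge starts to slide at about 2.1 to 2.2 and is out about a second after the stop is reached.
- tube_hinge (a point): The tube's hinge at fixture x -130, y 0, z 127 mm; its axis runs along the fixture's y. Grey cheeks beside it, 40 mm long in x, reach y +-38 mm and z 147 mm. The tube is blue, square, 40 mm wide outside, 34 mm inside, 170 mm long: closed end 60 mm below the hinge, mouth 110 mm beyond it.
- tube_bar (a point): Middle of the red handle bar on the tube's back (the side away from the vee); moves with the tube. Bar 12 mm thick, along the fixture's y, 50 mm clear between its arms, axis 42 mm from the tube's back face and 119 mm from the hinge; z 215 mm at rest, the mouth's rim 20 mm higher. Pinched from above with fingers closing along the fixture's x, it turns between them.
- tube_mouth (a point): Centre of the tube's open mouth, about 235 mm above the bench at rest; moves with the tube.
- gauge: Double-ended steel plug gauge, 112 mm long, about 0.14 kg, loose; at first it stands in the tube, upper end 55 mm below the mouth. Its y axis runs along it towards the thinner end (19 mm thick, 25 mm long, the upper one); the other end is 23 mm thick and 19 mm long, the neck between 13 mm thick. Origin on its surface, 11 mm off the middle of its axis.
- gauge_mid (a point): Middle of the gauge, on its axis; the end faces are 56 mm either way. In the vee it lies 37 to 38 mm above the bench, the top of the thick end about 50 mm. It slides out thin end first and comes to rest 20 to 140 mm short of home, mostly about 60, leaving room to push it from behind once the tube is back.
- seat (a point): Where gauge_mid lies when the gauge is home against the stop: fixture x 180, y 0, z 37.5 mm. Axes as the fixture's, fixed to it.
- clamp (a joint): Angle of the toggle clamp, rad. 0: open, arm leaning 0.18 back beyond upright; grows as the arm swings over and down onto the gauge, about the fixture's +x axis; at 1.75 the arm is level and its rubber pad presses the gauge's neck (it may stop up to 0.06 short). Stays where it is left (0.12 N m). Starts between 0 and 0.35.
- clamp_hinge (a point): The clamp's hinge at fixture x 180, y 66, z 62 mm, axis along the fixture's x; its bracket reaches 17 mm round it.
- clamp_tip (a point): End of the clamp's steel arm on its middle line, 66 mm from the hinge, above the pad; moves with the clamp. The arm is 14 mm wide in x and 12 mm thick. Shut fingers can push it over from its back, the side away from the vee, then press it down.
- clamp_grip (a point): Middle of the clamp's red handle, 18 mm thick, 55 mm from the hinge and reaching to 84 mm, at 103 degrees to the arm: it droops behind the fixture when open and stands up when closed.
- oil_bottle: Bystander: small white oiler bottle with a red nozzle, 40 mm wide, 105 mm tall, at the front edge. Origin at the centre of its underside.
- caliper: Bystander: vernier caliper lying flat at the front edge, 160 mm long. Origin at the centre of its underside.
- marker: Bystander: black and white paint marker, 136 mm long, lying at the front edge. Origin at the centre of its underside.
- vee_block: Bystander: dark steel vee block, 43 x 57 x 46 mm, at the back right. Origin at the centre of its underside.
- steel_ring: Bystander: steel spacer ring, 38 mm wide, 13 mm tall, on the lid of the red tool case. Origin at the centre of its underside.

How it is judged (in metres and radians):
On the way, in this order (a step that is already met when the one before it is completed fails the run):
1. The tube is tipped forward to its stop and the gauge has slid out and lies in the vee (value of joint tube above 2.3 rad and x of gauge_mid in the frame of fixture above 0 m and z of gauge_mid in the frame of fixture between 0.03 and 0.055 m and linear speed of gauge below 0.05 m/s), for 0.1 s.
2. The tube is back at its rest, the gauge still in the vee (value of joint tube below 0.12 rad and z of gauge_mid in the frame of fixture between 0.03 and 0.046 m), for 0.1 s.
3. The gauge is pushed home against the end stop, with the clamp still open (x of gauge_mid in the frame of seat between -0.005 and 0.005 m and y of gauge_mid in the frame of seat between -0.005 and 0.005 m and z of gauge_mid in the frame of seat between -0.006 and 0.006 m and angle between the y axis of gauge and the x axis of fixture, either way round below 0.09 rad and value of joint clamp below 0.9 rad), for 0.1 s.
At the end, for the whole second after the job is handed in: The gauge lies in the vee, its middle within 5 mm of the seat point along and across the vee and within 6 mm in height, in line with the vee within 0.09 rad and at rest; the clamp is down on it (joint over 1.64 rad) and still; the tube is back at rest (joint under 0.12 rad) (x of gauge_mid in the frame of seat between -0.005 and 0.005 m and y of gauge_mid in the frame of seat between -0.005 and 0.005 m and z of gauge_mid in the frame of seat between -0.006 and 0.006 m and angle between the y axis of gauge and the x axis of fixture, either way round below 0.09 rad and value of joint tube below 0.12 rad and value of joint clamp above 1.64 rad and linear speed of gauge below 0.02 m/s and velocity of joint clamp below 0.1 rad/s); the robot touches nothing.
It fails at once if A bystander (oil bottle, caliper, marker, vee block or steel ring) is moved by more than 30 mm (distance of any of oil_bottle, caliper, marker, vee_block, steel_ring from where it was at the start of the episode above 0.03 m).
It also fails if it takes over 64 s, if anything falls off the work surface, if the arm or the gripper's body presses on something with over 40 N, if the wrist force passes 120 N, or if a joint passes its speed limit or range.

## Robot

A 7-joint arm with a two-finger parallel gripper is mounted at the origin on a cart in front of the work surface, level with it; the furniture and walls round the work are solid. World frame = base frame: x ahead of the robot, y to its left, z up, the work surface at z = 0. Lengths are in m, angles in degrees, forces in N, time in s.
With the tool pointing down it reaches from about 0.425 to 0.8 m from the base axis. Payload 8.3 kg.
Tool frame: the origin (TCP) lies midway between the tips of the shut fingers; the grasp point (between the pads) lies 19 mm behind it; z points along the fingers, y is the line along which they close (so a half turn about z gives the same grasp; the last joint's range is limited). The gripper opens to 85 mm and grips with 20 to 120 N. Pads are 22 mm wide; open, the fingers measure 114 mm over their backs; the gripper's body (76 mm by 85 mm) begins 54 mm behind the grasp point. The pads swing forward as they close: fully open they stand 13 mm farther back than shut.
Start: joints at [-69.265, 21.967, 0.94, 78.501, -0.361, 79.538, -2.664], TCP at [0.258, 0.569, 0.231] pointing down, gripper open.
Joint ranges: [-169.22, 169.22], [-14.56, 117.87], [-87.37, 89.26], [10.42, 133.3], [-82.24, 262.24], [0.94, 117.77], [-172.7, 172.7]. Speed limits (degrees/s): [136.94, 136.94, 172.46, 172.46, 180, 180, 180].

## Interface

Orientations are given as [roll, pitch, yaw] about the fixed x, y, z axes, in that order (R = Rz(yaw) Ry(pitch) Rx(roll)).
In Python, from cell import bot gives the robot as it stands.
- The arm moves only by the shell command python3 -m creep 'ROWS'. ROWS is JSON, a list of rows, each an object with "slide": the shift along the world's x, y, z in m, a list of three; "rot": the turn, a rotation vector about the world's x, y, z in rad, a list of three; "jaw": the opening, from 0 (shut) to 1 (fully open). In form: [{"slide": [x, y, z], "rot": [ax, ay, az], "jaw": jaw}, ...]. A call has exactly 10 rows; each row shifts and turns the commanded pose from where the row before left it; what a row does not reach is not made up. A row lasts 1/12 s, in which the tool goes at most 41.7 mm and 7.16 degrees, less where a joint would pass 70% of its speed; a pose out of reach is approached as far as the arm can. A call is refused whole if a number of a shift passes 0.0417 or a number of a turn 0.125, either way. A call with a gripper value outside its range is refused whole. The fingers move at their own pace and stop on an object; the grip force is fixed at half the most. Time passes only in rows, so rows that do not move let the fingers close, or fill a call up. It gives the time, the measured TCP pose, the force, the opening and the grip force at its end, in the units of the state.
- bot.get_obs(): the state, without advancing time (a new reading comes with each control period).
- bot.get_image(name): name is "scene" or "top" or "wrist"; returns the picture (420x560x3 uint8, blue, green, red); there is no depth.
- bot.camera_params(name): a dict with "fov_y" (degrees; the focal length in pixels is half the picture's height over the tangent of half this angle, whatever the lens; pixels are square), "cx", "cy" (the principal point, pixels), "world_to_cam" (4x4, takes a point from world to camera coordinates). Camera axes: x right, y up, looking along -z (the intrinsics and any distortion apply to the point x, -y, -z); pixel columns grow to the right and rows downward; lengths in m; the calibration is good to about 2 mm. A picture is of the moment at which its call begins: read the wrist's pose just before it. camera_params takes no time and is no camera call; for the wrist camera it gives the pose at the moment of the call.
- bot.sign_off(): hands the job in; it is judged then, once.
The state is a dict: "time": time; "q": joint angles; "joint_velocities": joint speeds; "joint_efforts": joint torques, N m; "tcp_pos": TCP position; "tcp_rot": TCP orientation; "wrist_force": force on the tool from outside, world axes, zero at the start; "moment": the same for the moment, N m; "finger_gap": finger opening in m; "grasp_force": force on a finger pad.
Only numpy, scipy, OpenCV 4.12 (cv2) and the standard library are available. Lean on these libraries where they do the work, as an engineer would, in place of code of your own. Each camera call takes 0.05 s, during which the arm holds its last target. There are 200 camera calls.

## Working session

There is one attempt and no reset: what is moved stays moved. The work goes in short steps, Python scripts to look and compute and a shell command to move; the robot and the scene stay as the last step left them, time stands still between calls to the robot, and variables do not carry over. Pictures are saved under pics/ and viewed, at most 10 in all, crops included, and the job is handed in when it is done.

```bash
ls; mkdir -p pics; cat > h.py <<'E'
import numpy as np, cv2
from cell import bot
def cam(n):
    p=bot.camera_params(n); f=210/np.tan(np.radians(p['fov_y'])/2); return p,f
def proj(n,P):
    p,f=cam(n); P=np.atleast_2d(P); c=(np.c_[P,np.ones(len(P))]@np.array(p['world_to_cam']).T)
    return np.c_[p['cx']+f*c[:,0]/-c[:,2], p['cy']-f*c[:,1]/-c[:,2]]
def ray(n,u,v,z):
    p,f=cam(n); T=np.linalg.inv(np.array(p['world_to_cam']))
    d=T[:3,:3]@np.array([(u-p['cx'])/f,-(v-p['cy'])/f,-1]); o=T[:3,3]; return o+d*(z-o[2])/d[2]
E
python3 - <<'E'
from h import *
for n in ['scene','top']:
    cv2.imwrite(f'pics/{n}0.png',bot.get_image(n)); print(n,bot.camera_params(n))
print(bot.get_obs())
E
```

```text
pics
scene {'fov_y': 51.52664069442481, 'cx': 274.8202423617299, 'cy': 210.36846755772274, 'world_to_cam': array([[ 0.85966028, -0.51037673, -0.02235638, -0.50116397],
       [ 0.30389517,  0.475713  ,  0.82543616, -0.29986684],
       [-0.41064819, -0.71638867,  0.5640526 , -0.89722143],
       [ 0.        ,  0.        ,  0.        ,  1.        ]])}
top {'fov_y': 56.49656927526063, 'cx': 276.7951756812076, 'cy': 209.39362910124714, 'world_to_cam': array([[ 1.99202273e-03, -9.99946041e-01, -1.01954021e-02,
        -4.50252444e-02],
       [ 9.81214850e-01, -1.22766399e-05,  1.92918166e-01,
        -5.96358051e-01],
       [-1.92907881e-01, -1.03881773e-02,  9.81161880e-01,
        -9.94904207e-01],
       [ 0.00000000e+00,  0.00000000e+00,  0.00000000e+00,
         1.00000000e+00]])}
{'time': 0.1, 'q': array([-69.26312745,  22.0088569 ,   0.93699287,  78.55619332,
        -0.35997152,  79.53774466,  -2.66421195]), 'joint_velocities': array([ 0.09539029, -0.11940821, -0.07327261, -0.18271285, -0.04858752,
        0.06765639, -0.00318688]), 'joint_efforts': array([ 4.52450506e-03, -6.29136872e+01,  8.48788060e-01, -3.72759748e+01,
        1.69483741e-02,  1.04423819e-02, -2.69213238e-06]), 'tcp_pos': array([0.25737264, 0.56904395, 0.2303887 ]), 'tcp_rot': array([-1.79900048e+02,  1.90034146e-03,  1.55664214e+02]), 'wrist_force': array([-0.33026083, -0.36111384,  0.42345546]), 'moment': array([-0.02189118, -0.02987229,  0.0300808 ]), 'grasp_force': 0.0, 'finger_gap': 0.08558533419471955}
```

View pics/top0.png

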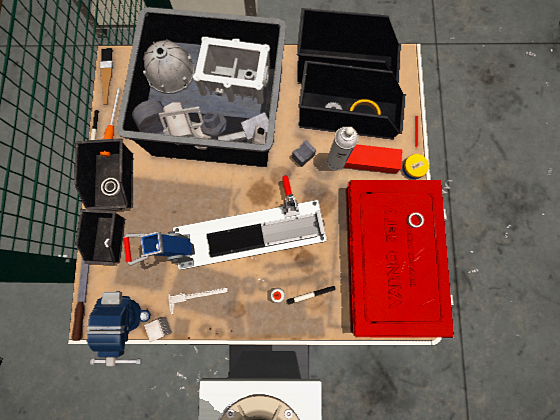

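View pics/scene0.png

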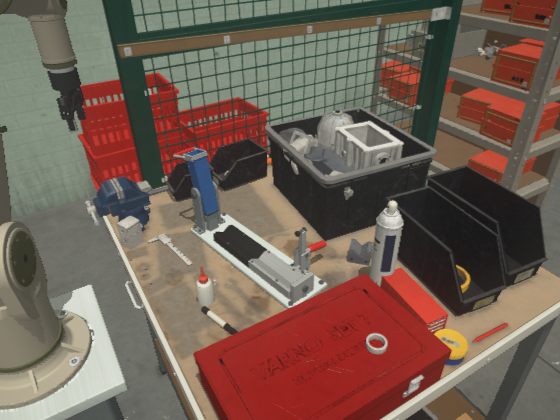

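The top view shows the fixture running left to right (tube at about (160,245), clamp at (288,185)). I'll take one close crop to get the plate corners.

```bash
python3 - <<'E'
from h import *
im=cv2.imread('pics/top0.png')[170:275,115:335]
cv2.imwrite('pics/c0.png',cv2.resize(im,(792,378),interpolation=cv2.INTER_CUBIC))
E
```

```text
(no output)
```

View pics/c0.png

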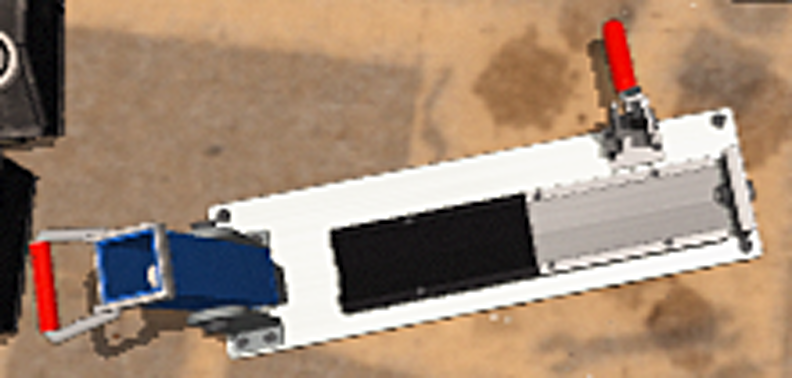

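The crop gives the plate corners at crop pixels (731,108), (762,252), (232,357) and (210,207). The bar's ends are at (40,243) and (48,330).

```bash
python3 - <<'E'
from h import *
from scipy.optimize import least_squares
c=np.array([[731,108],[762,252],[232,357],[210,207]])/3.6+[115,170]
F=np.array([[.261,.072],[.261,-.048],[-.155,-.048],[-.155,.072]])
W=np.array([ray('top',u,v,.012)[:2] for u,v in c])
def tf(s,F): 
    a=s[2];return F@np.array([[np.cos(a),np.sin(a)],[-np.sin(a),np.cos(a)]])+s[:2]
r=least_squares(lambda s:(tf(s,F)-W).ravel(),[.5,0,-1.5])
s=r.x;print(s,np.degrees(s[2]),np.round(1000*(tf(s,F)-W),1))
np.save('s.npy',s)
open('h.py','a').write('''
s=np.load('s.npy'); c_,s_=np.cos(s[2]),np.sin(s[2])
def fw(P): 
    P=np.atleast_2d(P);return np.c_[P[:,0]*c_-P[:,1]*s_+s[0],P[:,0]*s_+P[:,1]*c_+s[1],P[:,2]]
def wf(P):
    P=np.atleast_2d(P);d=P[:,:2]-s[:2];return np.c_[d[:,0]*c_+d[:,1]*s_,-d[:,0]*s_+d[:,1]*c_,P[:,2]]
def bar(t):
    a=t-.2 # lean from upright, forward positive
    e=np.array([np.sin(a),np.cos(a)]);b=np.array([-np.cos(a),np.sin(a)])
    d=.062;l=np.sqrt(.119**2-d*d)
    return l*e+d*b+[-.130,.127]
''')
E
python3 - <<'E'
from h import *
for t in [0,.5,1,1.5,2,2.3,2.55]: print(t,bar(t),fw([[bar(t)[0],0,bar(t)[1]]]))
b=bar(0)
print('bar px', (np.array(proj('top',fw([[b[0],.025,b[1]],[b[0],-.025,b[1]]])))-[115,170])*3.6)
print('scene bar',proj('scene',fw([[b[0],0,b[1]]])))
for n,P in dict(vs=[-.061,0,.026],stop=[.236,0,.0395],ch=[.18,.066,.062]).items(): print(n,fw([P]),proj('top',fw([P])),proj('scene',fw([P])))
E
```

```text
[ 0.51402431  0.08092946 -1.37693815] -78.89274457258072 [[ 2.5 -0.9]
 [-1.9 -2.3]
 [-1.6  1.5]
 [ 1.   1.7]]
0 [-0.2109435   0.21423045] [[0.47338684 0.28792162 0.21423045]]
0.5 [-0.1592141  0.2423583] [[0.48335232 0.23716121 0.2423583 ]]
1 [-0.10033207  0.24224241] [[0.49469572 0.17938214 0.24224241]]
1.5 [-0.04871378  0.21391117] [[0.50463979 0.12873076 0.21391117]]
2 [-0.0169972   0.16430104] [[0.51074987 0.09760828 0.16430104]]
2.3 [-0.01102109  0.12924043] [[0.51190114 0.09174411 0.12924043]]
2.55 [-0.01416557  0.09973493] [[0.51129537 0.09482969 0.09973493]]
bar px [[ 42.84357348 247.63888292]
 [ 52.28481543 326.28056239]]
scene bar [[183.90013378 152.03663256]]
vs [[0.50227289 0.14078683 0.026     ]] [[209.04934777 245.45255475]] [[222.95192089 231.8717425 ]]
stop [[ 0.55948882 -0.15064985  0.0395    ]] [[315.90919274 224.01874752]] [[299.18340185 284.09873458]]
ch [[ 0.61346434 -0.08298417  0.062     ]] [[291.12193979 202.87252665]] [[302.53239131 252.339551  ]]
```

```bash
python3 -m creep '[{"slide":[0.0216,-0.0279,0.008],"rot":[0,0,0.0619],"jaw":0.45},{"slide":[0.0216,-0.0279,0.008],"rot":[0,0,0.0619],"jaw":0.45},{"slide":[0.0216,-0.0279,0.008],"rot":[0,0,0.0619],"jaw":0.45},{"slide":[0.0216,-0.0279,0.008],"rot":[0,0,0.0619],"jaw":0.45},{"slide":[0.0216,-0.0279,0.008],"rot":[0,0,0.0619],"jaw":0.45},{"slide":[0.0216,-0.0279,0.008],"rot":[0,0,0.0619],"jaw":0.45},{"slide":[0.0216,-0.0279,0.008],"rot":[0,0,0.0619],"jaw":0.45},{"slide":[0.0216,-0.0279,0.008],"rot":[0,0,0.0619],"jaw":0.45},{"slide":[0.0216,-0.0279,0.008],"rot":[0,0,0.0619],"jaw":0.45},{"slide":[0.0216,-0.0279,0.008],"rot":[0,0,0.0619],"jaw":0.45}]'
python3 - <<'E'
from h import *
o=bot.get_obs();print(o['tcp_pos'],o['tcp_rot'],o['finger_gap'])
b=bar(0);print(proj('wrist',fw([[b[0],.025,b[1]],[b[0],-.025,b[1]]])))
cv2.imwrite('pics/w1.png',bot.get_image('wrist'))
E
```

```text
time: 0.93
tcp_pos: [0.4741, 0.2888, 0.3114]
tcp_rot: [-180.0, -0.0, -168.7]
wrist_force: [1.1, -0.8, -0.6]
finger_gap: 0.0387
grasp_force: 0.0
[0.47411792 0.2887659  0.31139563] [-1.79985337e+02 -3.56143233e-02 -1.68689836e+02] 0.038745776122492095
[[276.23736437 240.58246915]
 [276.42405449 174.74110915]]
```

View pics/w1.png

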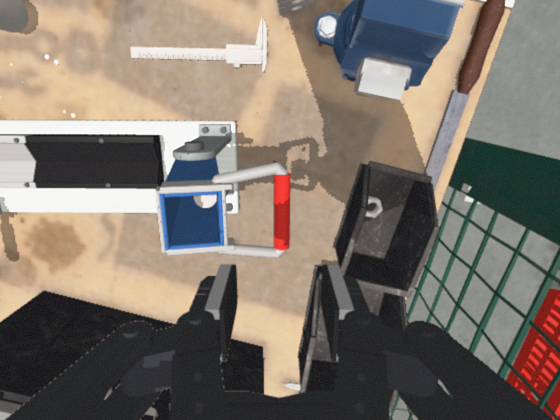

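The bar is seen at x ≈ 281, y 174–249, about 4 mm further back than predicted. I'll check the plate features against this to see whether it is a pose error.

```bash
python3 - <<'E'
from h import *
print(proj('wrist',fw([[-.155,.072,.012],[-.155,-.048,.012],[-.061,-.032,.03],[-.061,.032,.03]])))
# observed: corner bottom (237,214), corner top (237,122), vee start edge x~163 rows 137..187
for u,v,z in [(237,214,.012),(237,122,.012),(163,137,.03),(163,187,.03)]: print(wf(ray('wrist',u,v,z)[None]))
print(wf(ray('wrist',281.5,211,.2145)[None]), fw([[-.215,0,.2]]), wf(bot.get_obs()['tcp_pos'][None]))
E
```

```text
[[242.7023777  208.10403303]
 [239.47857502 115.13800482]
 [159.44971166 129.97374567]
 [165.03648244 182.20887705]]
[[-0.14706837  0.08035054  0.012     ]]
[[-0.15165139 -0.03982071  0.012     ]]
[[-0.06435954 -0.02374451  0.03      ]]
[[-0.05779558  0.03818997  0.03      ]]
[[-0.20576099  0.00675838  0.2145    ]] [[0.47260537 0.29190214 0.2       ]] [[-0.20299306  0.00498489  0.31322216]]
```

```bash
python3 - <<'E'
from h import *
for k in range(3):
    o=bot.get_obs();P=fw([[-.155,.072,.012],[-.155,-.048,.012],[-.061,0,.03]]);pp=proj('wrist',P)
    b=bar(0);pb=proj('wrist',fw([[b[0],0,b[1]]]))[0]
    p,f=cam('wrist')
    im=bot.get_image('wrist').astype(int)
    m=((im[...,2]>150)&(im[...,1]<60)&(im[...,0]<60)).astype(np.uint8)
    m[:, :200]=0;m[:,330:]=0;m[260:]=0
    y,x=np.nonzero(m);print(o['time'],o['tcp_pos'],wf(o['tcp_pos']),'bar seen',x.mean(),y.mean(),'pred',pb, pp.round(0).tolist())
cv2.imwrite('pics/w2.png',im.astype(np.uint8))
E
```

```text
0.9833 [0.47980998 0.28108044 0.31322216] [[-0.20299306  0.00498489  0.31322216]] bar seen 293.8995215311005 207.69258373205741 pred [288.69538217 202.0376344 ] [[243.0, 208.0], [239.0, 115.0], [162.0, 157.0]]
1.0333 [0.47819634 0.28372299 0.31256661] [[-0.20589698  0.00391056  0.31256661]] bar seen 289.8954326923077 209.546875 pred [284.54176581 203.72848133] [[241.0, 209.0], [237.0, 116.0], [160.0, 159.0]]
1.0833 [0.47592292 0.28694053 0.31174149] [[-0.20949221  0.00229957  0.31174149]] bar seen 284.7108721624851 211.09916367980884 pred [279.34289847 206.47965539] [[237.0, 211.0], [233.0, 118.0], [156.0, 160.0]]
```

View pics/w2.png

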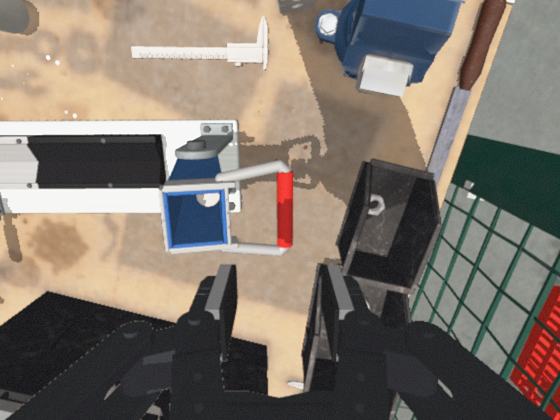

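The bar sits about 4 mm further back and 3 mm to the +y side in both views, and the plate corners agree. I'll shift the estimate and descend.

```bash
python3 - <<'E'
from h import *
d=np.array([-.0035,.0025]); s[:2]+=[d[0]*c_-d[1]*s_, d[0]*s_+d[1]*c_]; np.save('s.npy',s)
o=bot.get_obs(); b=bar(0); t=fw([[b[0],0,b[1]-.019]])[0]
print(s,o['tcp_pos'],t,t-o['tcp_pos'])
E
```

```text
[ 0.51580322  0.08484552 -1.37693815] [0.47423505 0.28922667 0.31113972] [0.47516575 0.29183768 0.19523045] [ 0.0009307   0.00261101 -0.11590927]
```

```bash
python3 -m creep '[{"slide":[0.0018,0.0018,0],"rot":[0,0,0],"jaw":0.4},{"slide":[0,0,-0.01],"rot":[0,0,0],"jaw":0.4},{"slide":[0,0,-0.015],"rot":[0,0,0],"jaw":0.4},{"slide":[0,0,-0.015],"rot":[0,0,0],"jaw":0.4},{"slide":[0,0,-0.015],"rot":[0,0,0],"jaw":0.4},{"slide":[0,0,-0.015],"rot":[0,0,0],"jaw":0.4},{"slide":[0,0,-0.015],"rot":[0,0,0],"jaw":0.4},{"slide":[0,0,-0.015],"rot":[0,0,0],"jaw":0.4},{"slide":[0,0,-0.015],"rot":[0,0,0],"jaw":0.4},{"slide":[0,0,0],"rot":[0,0,0],"jaw":0.4}]'
python3 - <<'E'
from h import *
o=bot.get_obs();b=bar(0);print(o['tcp_pos'],proj('wrist',fw([[b[0],0,b[1]]])))
cv2.imwrite('pics/w3.png',bot.get_image('wrist'))
E
```

```text
time: 1.97
tcp_pos: [0.4726, 0.2924, 0.1919]
tcp_rot: [-179.9, -0.4, -168.7]
wrist_force: [-1.0, -0.1, 0.2]
finger_gap: 0.0341
grasp_force: 0.0
[0.47259355 0.29241124 0.19189386] [[273.30511195 309.55932089]]
```

View pics/w3.png

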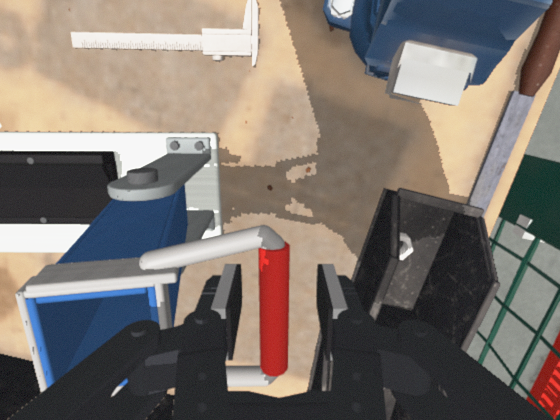

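The bar (x ≈ 273) lies between the fingers (235 and 325) and clear of its arms. I'll close on it.

```bash
python3 -m creep '[{"slide":[0,0,0],"rot":[0,0,0],"jaw":0.3},{"slide":[0,0,0],"rot":[0,0,0],"jaw":0.2},{"slide":[0,0,0],"rot":[0,0,0],"jaw":0.1},{"slide":[0,0,0],"rot":[0,0,0],"jaw":0.05},{"slide":[0,0,0],"rot":[0,0,0],"jaw":0},{"slide":[0,0,0],"rot":[0,0,0],"jaw":0},{"slide":[0,0,0],"rot":[0,0,0],"jaw":0},{"slide":[0,0,0],"rot":[0,0,0],"jaw":0},{"slide":[0,0,0],"rot":[0,0,0],"jaw":0},{"slide":[0,0,0],"rot":[0,0,0],"jaw":0}]'
python3 - <<'E'
from h import *
o=bot.get_obs();print(o['tcp_pos'],wf(o['tcp_pos'][None]),bar(0))
T=np.linspace(0,2.55,25);B=np.array([[bar(t)[0],0,bar(t)[1]] for t in T]);W=np.diff(fw(B),axis=0)
print(W.round(4).tolist())
E
```

```text
time: 2.85
tcp_pos: [0.4759, 0.2912, 0.1973]
tcp_rot: [-179.9, 0.0, -168.9]
wrist_force: [-1.6, -6.2, 3.7]
finger_gap: 0.0094
grasp_force: 58.5
[0.47588431 0.29118019 0.19734781] [[-0.21015989  0.00057844  0.19734781]] [-0.2109435   0.21423045]
[[0.0019, -0.0095, 0.0081], [0.002, -0.0103, 0.007], [0.0022, -0.011, 0.0059], [0.0023, -0.0115, 0.0046], [0.0023, -0.012, 0.0034], [0.0024, -0.0122, 0.0021], [0.0024, -0.0124, 0.0007], [0.0024, -0.0124, -0.0006], [0.0024, -0.0123, -0.002], [0.0024, -0.012, -0.0033], [0.0023, -0.0116, -0.0045], [0.0022, -0.011, -0.0058], [0.002, -0.0104, -0.0069], [0.0019, -0.0096, -0.008], [0.0017, -0.0087, -0.009], [0.0015, -0.0077, -0.0099], [0.0013, -0.0066, -0.0107], [0.0011, -0.0055, -0.0113], [0.0008, -0.0043, -0.0119], [0.0006, -0.003, -0.0123], [0.0003, -0.0017, -0.0125], [0.0001, -0.0004, -0.0126], [-0.0002, 0.0009, -0.0126], [-0.0004, 0.0022, -0.0124]]
```

```bash
python3 -m creep '[{"slide":[0.0019,-0.0095,0.0081],"rot":[0,0,0],"jaw":0},{"slide":[0.002,-0.0103,0.007],"rot":[0,0,0],"jaw":0},{"slide":[0.0022,-0.011,0.0059],"rot":[0,0,0],"jaw":0},{"slide":[0.0023,-0.0115,0.0046],"rot":[0,0,0],"jaw":0},{"slide":[0.0023,-0.012,0.0034],"rot":[0,0,0],"jaw":0},{"slide":[0.0024,-0.0122,0.0021],"rot":[0,0,0],"jaw":0},{"slide":[0.0024,-0.0124,0.0007],"rot":[0,0,0],"jaw":0},{"slide":[0.0024,-0.0124,-0.0006],"rot":[0,0,0],"jaw":0},{"slide":[0.0024,-0.0123,-0.002],"rot":[0,0,0],"jaw":0},{"slide":[0.0024,-0.012,-0.0033],"rot":[0,0,0],"jaw":0}]'
python3 -c "
from h import *
o=bot.get_obs();print(wf(o['tcp_pos'][None]),bar(1.0625)-[0,.019])"
```

```text
time: 3.68
tcp_pos: [0.4984, 0.1763, 0.2233]
tcp_rot: [179.9, 0.1, -168.8]
wrist_force: [-0.1, 4.7, 1.2]
finger_gap: 0.0098
grasp_force: 65.5
[[-0.09311769  0.00050343  0.22326898]] [-0.09319203  0.22116436]
```

Tracking is good, with small forces.

```bash
python3 -m creep '[{"slide":[0.0023,-0.0116,-0.0045],"rot":[0,0,0],"jaw":0},{"slide":[0.0022,-0.011,-0.0058],"rot":[0,0,0],"jaw":0},{"slide":[0.002,-0.0104,-0.0069],"rot":[0,0,0],"jaw":0},{"slide":[0.0019,-0.0096,-0.008],"rot":[0,0,0],"jaw":0},{"slide":[0.0017,-0.0087,-0.009],"rot":[0,0,0],"jaw":0},{"slide":[0.0015,-0.0077,-0.0099],"rot":[0,0,0],"jaw":0},{"slide":[0.0013,-0.0066,-0.0107],"rot":[0,0,0],"jaw":0},{"slide":[0.0011,-0.0055,-0.0113],"rot":[0,0,0],"jaw":0},{"slide":[0.0008,-0.0043,-0.0119],"rot":[0,0,0],"jaw":0},{"slide":[0.0006,-0.003,-0.0123],"rot":[0,0,0],"jaw":0}]'
python3 -m creep '[{"slide":[0.0003,-0.0017,-0.0125],"rot":[0,0,0],"jaw":0},{"slide":[0.0001,-0.0004,-0.0126],"rot":[0,0,0],"jaw":0},{"slide":[-0.0002,0.0009,-0.0126],"rot":[0,0,0],"jaw":0},{"slide":[-0.0004,0.0022,-0.0124],"rot":[0,0,0],"jaw":0},{"slide":[0,0,0],"rot":[0,0,0],"jaw":0},{"slide":[0,0,0],"rot":[0,0,0],"jaw":0},{"slide":[0,0,0],"rot":[0,0,0],"jaw":0},{"slide":[0,0,0],"rot":[0,0,0],"jaw":0},{"slide":[0,0,0],"rot":[0,0,0],"jaw":0},{"slide":[0,0,0],"rot":[0,0,0],"jaw":0}]'
python3 -m creep '[{"slide":[0,0,0],"rot":[0,0,0],"jaw":0},{"slide":[0,0,0],"rot":[0,0,0],"jaw":0},{"slide":[0,0,0],"rot":[0,0,0],"jaw":0},{"slide":[0,0,0],"rot":[0,0,0],"jaw":0},{"slide":[0,0,0],"rot":[0,0,0],"jaw":0},{"slide":[0,0,0],"rot":[0,0,0],"jaw":0},{"slide":[0,0,0],"rot":[0,0,0],"jaw":0},{"slide":[0,0,0],"rot":[0,0,0],"jaw":0},{"slide":[0,0,0],"rot":[0,0,0],"jaw":0},{"slide":[0,0,0],"rot":[0,0,0],"jaw":0}]'
python3 - <<'E'
from h import *
o=bot.get_obs();print(wf(o['tcp_pos'][None]),bar(2.55)-[0,.019])
a=bot.get_image('top')[150:290,100:350]
cv2.imwrite('pics/t4.png',cv2.resize(a,(800,448),interpolation=cv2.INTER_CUBIC))
cv2.imwrite('pics/s4.png',bot.get_image('scene'))
E
```

```text
time: 4.52
tcp_pos: [0.514, 0.0971, 0.1309]
tcp_rot: [-180.0, 0.0, -168.9]
wrist_force: [1.6, 3.1, 5.1]
finger_gap: 0.0096
grasp_force: 71.6
time: 5.35
tcp_pos: [0.514, 0.0965, 0.0803]
tcp_rot: [-179.8, 0.0, -168.9]
wrist_force: [8.1, -2.6, -5.8]
finger_gap: 0.01
grasp_force: 75.5
time: 6.18
tcp_pos: [0.514, 0.0965, 0.0803]
tcp_rot: [-179.8, 0.0, -168.9]
wrist_force: [8.3, -2.9, -4.7]
finger_gap: 0.0096
grasp_force: 75.5
[[-0.01177686  0.00047156  0.0803287 ]] [-0.01416557  0.08073493]
```

View pics/t4.png

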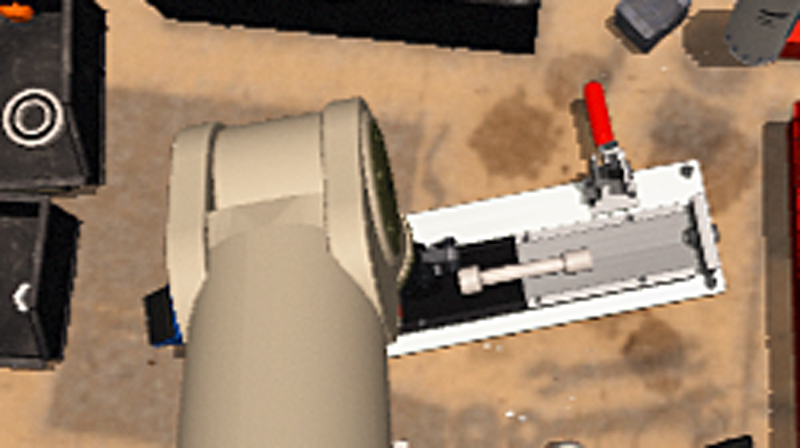

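The gauge lies in the vee at crop px (460–590, 270). Now I'll swing the tube back along the reversed path.

```bash
python3 -m creep '[{"slide":[0.0004,-0.0022,0.0124],"rot":[0,0,0],"jaw":0},{"slide":[0.0002,-0.0009,0.0126],"rot":[0,0,0],"jaw":0},{"slide":[-0.0001,0.0004,0.0126],"rot":[0,0,0],"jaw":0},{"slide":[-0.0003,0.0017,0.0125],"rot":[0,0,0],"jaw":0},{"slide":[-0.0006,0.003,0.0123],"rot":[0,0,0],"jaw":0},{"slide":[-0.0008,0.0043,0.0119],"rot":[0,0,0],"jaw":0},{"slide":[-0.0011,0.0055,0.0113],"rot":[0,0,0],"jaw":0},{"slide":[-0.0013,0.0066,0.0107],"rot":[0,0,0],"jaw":0},{"slide":[-0.0015,0.0077,0.0099],"rot":[0,0,0],"jaw":0},{"slide":[-0.0017,0.0087,0.009],"rot":[0,0,0],"jaw":0}]'
python3 -m creep '[{"slide":[-0.0019,0.0096,0.008],"rot":[0,0,0],"jaw":0},{"slide":[-0.002,0.0104,0.0069],"rot":[0,0,0],"jaw":0},{"slide":[-0.0022,0.011,0.0058],"rot":[0,0,0],"jaw":0},{"slide":[-0.0023,0.0116,0.0045],"rot":[0,0,0],"jaw":0},{"slide":[-0.0024,0.012,0.0033],"rot":[0,0,0],"jaw":0},{"slide":[-0.0024,0.0123,0.002],"rot":[0,0,0],"jaw":0},{"slide":[-0.0024,0.0124,0.0006],"rot":[0,0,0],"jaw":0},{"slide":[-0.0024,0.0124,-0.0007],"rot":[0,0,0],"jaw":0},{"slide":[-0.0024,0.0122,-0.0021],"rot":[0,0,0],"jaw":0},{"slide":[-0.0023,0.012,-0.0034],"rot":[0,0,0],"jaw":0}]'
python3 -m creep '[{"slide":[-0.0023,0.0115,-0.0046],"rot":[0,0,0],"jaw":0},{"slide":[-0.0022,0.011,-0.0059],"rot":[0,0,0],"jaw":0},{"slide":[-0.002,0.0103,-0.007],"rot":[0,0,0],"jaw":0},{"slide":[-0.0019,0.0095,-0.0081],"rot":[0,0,0],"jaw":0},{"slide":[-0.0005,0.002,-0.002],"rot":[0,0,0],"jaw":0},{"slide":[0,0,0],"rot":[0,0,0],"jaw":0},{"slide":[0,0,0],"rot":[0,0,0],"jaw":0},{"slide":[0,0,0],"rot":[0,0,0],"jaw":0},{"slide":[0,0,0],"rot":[0,0,0],"jaw":0},{"slide":[0,0,0],"rot":[0,0,0],"jaw":0}]'
python3 - <<'E'
from h import *
o=bot.get_obs();print(wf(o['tcp_pos'][None]),bar(0)-[0,.019])
im=bot.get_image('top');cv2.imwrite('pics/t5.png',im)
E
```

```text
time: 7.12
tcp_pos: [0.5072, 0.1315, 0.1958]
tcp_rot: [-179.8, -0.0, -169.0]
wrist_force: [7.9, -1.6, -7.3]
finger_gap: 0.0097
grasp_force: 65.9
time: 7.95
tcp_pos: [0.4845, 0.2483, 0.2218]
tcp_rot: [-179.8, 0.0, -169.0]
wrist_force: [2.9, -1.3, 2.4]
finger_gap: 0.0098
grasp_force: 67.5
time: 8.78
tcp_pos: [0.4762, 0.2913, 0.1955]
tcp_rot: [-179.8, 0.1, -169.1]
wrist_force: [-3.3, -11.9, 19.1]
finger_gap: 0.0096
grasp_force: 69.5
[[-0.21024684  0.0009451   0.19554848]] [-0.2109435   0.19523045]
```

```bash
python3 -m creep '[{"slide":[0,0,0],"rot":[0,0,0],"jaw":0.15},{"slide":[0,0,0],"rot":[0,0,0],"jaw":0.3},{"slide":[0,0,0],"rot":[0,0,0],"jaw":0.4},{"slide":[0,0,0],"rot":[0,0,0],"jaw":0.4},{"slide":[0,0,0.01],"rot":[0,0,0],"jaw":0.4},{"slide":[0,0,0.02],"rot":[0,0,0],"jaw":0.4},{"slide":[0,0,0.02],"rot":[0,0,0],"jaw":0.4},{"slide":[0,0,0.025],"rot":[0,0,0],"jaw":0.3},{"slide":[0,0,0.02],"rot":[0,0,0],"jaw":0.2},{"slide":[0,0,0.01],"rot":[0,0,0],"jaw":0.1}]'
python3 - <<'E'
from h import *
for u,v in [(459,281),(592,260)]: print(wf(ray('top',u/3.2+100,v/3.2+150,.0375)[None]))
print(fw([[-.03,0,.2],[0,0,.2]]))
E
```

```text
time: 9.67
tcp_pos: [0.4754, 0.2949, 0.3026]
tcp_rot: [179.9, 0.2, -168.8]
wrist_force: [0.6, 0.2, 1.2]
finger_gap: 0.0088
grasp_force: 0.0
[[ 0.03925714 -0.00148396  0.0375    ]]
[[ 0.15327104 -0.00553099  0.0375    ]]
[[0.51002383 0.11428357 0.2       ]
 [0.51580322 0.08484552 0.2       ]]
```

```bash
python3 -m creep '[{"slide":[0.004,-0.021,0],"rot":[0,0,0],"jaw":0},{"slide":[0.004,-0.021,0],"rot":[0,0,0],"jaw":0},{"slide":[0.004,-0.021,0],"rot":[0,0,0],"jaw":0},{"slide":[0.004,-0.021,0],"rot":[0,0,0],"jaw":0},{"slide":[0.004,-0.021,0],"rot":[0,0,0],"jaw":0},{"slide":[0.004,-0.021,0],"rot":[0,0,0],"jaw":0},{"slide":[0.004,-0.021,-0.025],"rot":[0,0,0],"jaw":0},{"slide":[0.004,-0.021,-0.025],"rot":[0,0,0],"jaw":0},{"slide":[0.004,-0.021,-0.025],"rot":[0,0,0],"jaw":0},{"slide":[0.004,-0.021,-0.025],"rot":[0,0,0],"jaw":0}]'
python3 -m creep '[{"slide":[0,0,-0.01],"rot":[0,0,0],"jaw":0},{"slide":[0,0,-0.01],"rot":[0,0,0],"jaw":0},{"slide":[0,0,-0.01],"rot":[0,0,0],"jaw":0},{"slide":[0,0,-0.01],"rot":[0,0,0],"jaw":0},{"slide":[0,0,0],"rot":[0,0,0],"jaw":0},{"slide":[0,0,0],"rot":[0,0,0],"jaw":0},{"slide":[0,0,0],"rot":[0,0,0],"jaw":0},{"slide":[0,0,0],"rot":[0,0,0],"jaw":0},{"slide":[0,0,0],"rot":[0,0,0],"jaw":0},{"slide":[0,0,0],"rot":[0,0,0],"jaw":0}]'
python3 - <<'E'
from h import *
o=bot.get_obs();print(wf(o['tcp_pos'][None]))
print(proj('wrist',fw([[.04,0,.0375],[.152,0,.0375],[.09,.032,.039],[.09,-.032,.039],[-.061,-.032,.03],[-.061,.032,.03]])))
cv2.imwrite('pics/w6.png',bot.get_image('wrist'))
E
```

```text
time: 10.5
tcp_pos: [0.5146, 0.0834, 0.1981]
tcp_rot: [180.0, -0.0, -168.8]
wrist_force: [-0.2, 0.7, -0.7]
finger_gap: 0.0004
grasp_force: 0.0
time: 11.33
tcp_pos: [0.5151, 0.0844, 0.1598]
tcp_rot: [180.0, 0.1, -168.9]
wrist_force: [0.8, -0.0, -0.7]
finger_gap: 0.0001
grasp_force: 0.0
[[ 0.00032193 -0.00075158  0.15982234]]
[[227.19426317 200.40063327]
 [ 85.51688668 200.15398095]
 [167.40820894 238.35361687]
 [159.01928892 160.46290941]
 [355.79344278 158.69521558]
 [350.31918715 234.41653625]]
```

View pics/w6.png

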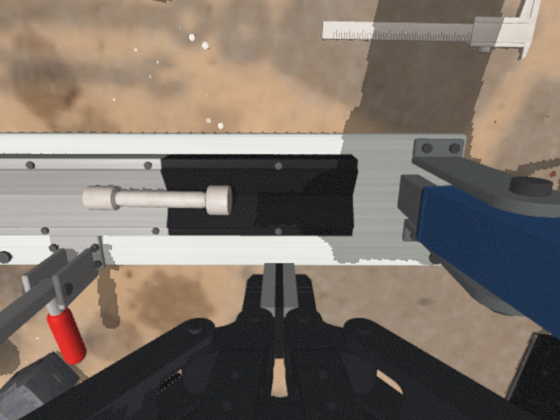

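The gauge's thick end face is at px (231,199), which is fixture x ≈ 0.037, and it is centred in the vee. I'll go down behind it.

```bash
python3 -m creep '[{"slide":[0.0006,0.0001,-0.02],"rot":[0,0,0],"jaw":0},{"slide":[0,0,-0.02],"rot":[0,0,0],"jaw":0},{"slide":[0,0,-0.02],"rot":[0,0,0],"jaw":0},{"slide":[0,0,-0.02],"rot":[0,0,0],"jaw":0},{"slide":[0,0,-0.02],"rot":[0,0,0],"jaw":0},{"slide":[0,0,-0.01],"rot":[0,0,0],"jaw":0},{"slide":[0,0,-0.007],"rot":[0,0,0],"jaw":0},{"slide":[0,0,-0.004],"rot":[0,0,0],"jaw":0},{"slide":[0,0,0],"rot":[0,0,0],"jaw":0},{"slide":[0,0,0],"rot":[0,0,0],"jaw":0}]'
python3 -c "
from h import *
print(wf(bot.get_obs()['tcp_pos'][None]), fw([[.1095,0,.03]]))"
```

```text
time: 12.22
tcp_pos: [0.5161, 0.0844, 0.0391]
tcp_rot: [180.0, 0.1, -168.9]
wrist_force: [0.4, 1.1, -0.9]
finger_gap: -0.0002
grasp_force: 0.0
[[0.00046538 0.00016072 0.03906223]] [[ 0.53689798 -0.02260336  0.03      ]]
```

```bash
python3 -m creep '[{"slide":[0.0015,-0.0078,-0.001],"rot":[0,0,0],"jaw":0},{"slide":[0.0015,-0.0078,0],"rot":[0,0,0],"jaw":0},{"slide":[0.0015,-0.0078,0],"rot":[0,0,0],"jaw":0},{"slide":[0.0015,-0.0078,0],"rot":[0,0,0],"jaw":0},{"slide":[0.0015,-0.0078,0],"rot":[0,0,0],"jaw":0},{"slide":[0.0015,-0.0078,0],"rot":[0,0,0],"jaw":0},{"slide":[0.0015,-0.0078,0],"rot":[0,0,0],"jaw":0},{"slide":[0.0015,-0.0078,0],"rot":[0,0,0],"jaw":0},{"slide":[0.0015,-0.0078,0],"rot":[0,0,0],"jaw":0},{"slide":[0.0015,-0.0078,0],"rot":[0,0,0],"jaw":0}]'
python3 -m creep '[{"slide":[0.0008,-0.0039,0],"rot":[0,0,0],"jaw":0},{"slide":[0.0006,-0.0029,0],"rot":[0,0,0],"jaw":0},{"slide":[0.0004,-0.002,0],"rot":[0,0,0],"jaw":0},{"slide":[0.0004,-0.002,0],"rot":[0,0,0],"jaw":0},{"slide":[0.0004,-0.002,0],"rot":[0,0,0],"jaw":0},{"slide":[0.0004,-0.002,0],"rot":[0,0,0],"jaw":0},{"slide":[0.0004,-0.002,0],"rot":[0,0,0],"jaw":0},{"slide":[0.0004,-0.002,0],"rot":[0,0,0],"jaw":0},{"slide":[0,0,0],"rot":[0,0,0],"jaw":0},{"slide":[0,0,0],"rot":[0,0,0],"jaw":0}]'
python3 -c "
from h import *
print(wf(bot.get_obs()['tcp_pos'][None]))"
```

```text
time: 13.05
tcp_pos: [0.5306, 0.0055, 0.0372]
tcp_rot: [-180.0, -0.0, -168.9]
wrist_force: [0.2, 1.2, -0.4]
finger_gap: 0.0
grasp_force: 0.2
time: 13.88
tcp_pos: [0.5343, -0.0126, 0.0373]
tcp_rot: [-180.0, -0.0, -168.9]
wrist_force: [0.1, 0.7, 0.2]
finger_gap: -0.0001
grasp_force: 0.0
[[ 0.09918972 -0.00066886  0.03729417]]
```

```bash
python3 -m creep '[{"slide":[0.0003,-0.0015,0],"rot":[0,0,0],"jaw":0},{"slide":[0.0003,-0.0015,0],"rot":[0,0,0],"jaw":0},{"slide":[0.0003,-0.0015,0],"rot":[0,0,0],"jaw":0},{"slide":[0.0003,-0.0015,0],"rot":[0,0,0],"jaw":0},{"slide":[0.0003,-0.0015,0],"rot":[0,0,0],"jaw":0},{"slide":[0.0003,-0.0015,0],"rot":[0,0,0],"jaw":0},{"slide":[0.0002,-0.001,0],"rot":[0,0,0],"jaw":0},{"slide":[0,0,0],"rot":[0,0,0],"jaw":0},{"slide":[0,0,0],"rot":[0,0,0],"jaw":0},{"slide":[0,0,0],"rot":[0,0,0],"jaw":0}]'
python3 -c "
from h import *
print(wf(bot.get_obs()['tcp_pos'][None]),proj('wrist',fw([[.124,0,.0375],[.236,0,.0395]])))
cv2.imwrite('pics/w7.png',bot.get_image('wrist'))"
```

```text
time: 14.72
tcp_pos: [0.5362, -0.0225, 0.0373]
tcp_rot: [-180.0, -0.0, -168.9]
wrist_force: [0.5, -0.2, 0.8]
finger_gap: -0.0
grasp_force: 0.0
[[ 0.1092245  -0.00062794  0.03728354]] [[244.29085106 278.18224829]
 [ -2.64937519 280.02301611]]
```

View pics/w7.png

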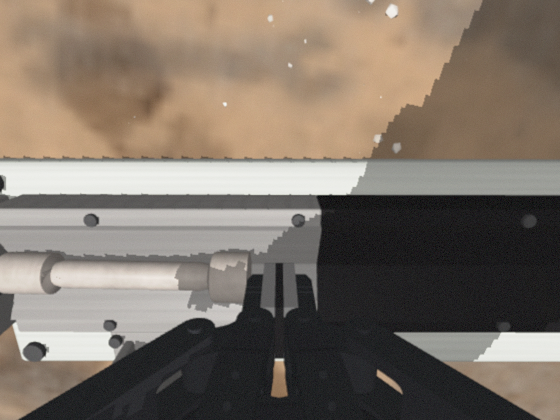

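The gauge face is at px ≈ 250, against a home value of about 244, so it is a few millimetres short. I'll keep pushing in 1 mm rows until force shows.

```bash
python3 -m creep '[{"slide":[0.0002,-0.001,0],"rot":[0,0,0],"jaw":0},{"slide":[0.0002,-0.001,0],"rot":[0,0,0],"jaw":0},{"slide":[0.0002,-0.001,0],"rot":[0,0,0],"jaw":0},{"slide":[0.0002,-0.001,0],"rot":[0,0,0],"jaw":0},{"slide":[0.0002,-0.001,0],"rot":[0,0,0],"jaw":0},{"slide":[0,0,0],"rot":[0,0,0],"jaw":0},{"slide":[0,0,0],"rot":[0,0,0],"jaw":0},{"slide":[0,0,0],"rot":[0,0,0],"jaw":0},{"slide":[0,0,0],"rot":[0,0,0],"jaw":0},{"slide":[0,0,0],"rot":[0,0,0],"jaw":0}]'
python3 -c "
from h import *
print(wf(bot.get_obs()['tcp_pos'][None]))"
```

```text
time: 15.6
tcp_pos: [0.5369, -0.0252, 0.0372]
tcp_rot: [179.9, -0.0, -168.8]
wrist_force: [-2.0, 6.3, 1.3]
finger_gap: 0.0001
grasp_force: 3.5
[[ 0.11207786 -0.00050901  0.03718551]]
```

Contact with the stop is confirmed: 6 N steady, and the arm was held 2 mm short of its command. I'll back off, lift, and go behind the clamp arm.

```bash
python3 -m creep '[{"slide":[-0.001,0.005,0],"rot":[0,0,0],"jaw":0},{"slide":[-0.001,0.005,0],"rot":[0,0,0],"jaw":0},{"slide":[0,0,0.02],"rot":[0,0,0],"jaw":0},{"slide":[0,0,0.03],"rot":[0,0,0],"jaw":0},{"slide":[0,0,0.035],"rot":[0,0,0],"jaw":0},{"slide":[0,0,0.035],"rot":[0,0,0],"jaw":0},{"slide":[0,0,0.035],"rot":[0,0,0],"jaw":0},{"slide":[0,0,0.02],"rot":[0,0,0],"jaw":0},{"slide":[0.0266,-0.0103,0],"rot":[0,0,0],"jaw":0},{"slide":[0.0266,-0.0103,0],"rot":[0,0,0],"jaw":0}]'
python3 -m creep '[{"slide":[0.0266,-0.0103,0],"rot":[0,0,0],"jaw":0},{"slide":[0.0266,-0.0103,0],"rot":[0,0,0],"jaw":0},{"slide":[0.0266,-0.0103,0],"rot":[0,0,0],"jaw":0},{"slide":[0,0,0],"rot":[0,0,0],"jaw":0},{"slide":[0,0,0],"rot":[0,0,0],"jaw":0},{"slide":[0,0,0],"rot":[0,0,0],"jaw":0},{"slide":[0,0,0],"rot":[0,0,0],"jaw":0},{"slide":[0,0,0],"rot":[0,0,0],"jaw":0},{"slide":[0,0,0],"rot":[0,0,0],"jaw":0},{"slide":[0,0,0],"rot":[0,0,0],"jaw":0}]'
python3 - <<'E'
from h import *
o=bot.get_obs();print(wf(o['tcp_pos'][None]),o['tcp_pos'])
C=[]
for a in [-.18]+list(np.linspace(0,1.57,18)):
    C.append([.18,.077-.05*np.sin(a)+.006*np.cos(a),.062+.05*np.cos(a)+.006*np.sin(a)])
W=fw(C);print(W[0],W[0]-o['tcp_pos'],W[-1]);print(np.diff(W,axis=0).round(4).tolist())
im=bot.get_image('wrist');cv2.imwrite('pics/w8.png',im)
print(proj('wrist',fw([[.18,.066,.062],[.18,.078,.127],[.18,.11,.04],[.18,.15,.03],[.18,0,.0375]])))
m=((im[...,2]>150)&(im[...,1]<60)&(im[...,0]<60)).astype(np.uint8)
n,l,st,c=cv2.connectedComponentsWithStats(m);print([(st[i].tolist()) for i in range(1,n) if st[i,4]>80])
E
```

```text
time: 16.43
tcp_pos: [0.5898, -0.0375, 0.2153]
tcp_rot: [-180.0, 0.3, -168.8]
wrist_force: [0.4, -0.2, 0.2]
finger_gap: 0.0001
grasp_force: 0.0
time: 17.27
tcp_pos: [0.668, -0.0685, 0.213]
tcp_rot: [180.0, 0.0, -168.8]
wrist_force: [-0.5, -0.0, 1.0]
finger_gap: -0.0004
grasp_force: 0.0
[[0.17982496 0.1197875  0.21295563]] [ 0.66798949 -0.0685344   0.21295563]
[ 0.64061349 -0.07408734  0.11011801] [-0.027376   -0.00555294 -0.10283762] [ 0.57697849 -0.0865804   0.06803981]
[[-0.0087, -0.0017, 0.0019], [-0.0045, -0.0009, 0.0003], [-0.0046, -0.0009, -0.0001], [-0.0045, -0.0009, -0.0005], [-0.0045, -0.0009, -0.0009], [-0.0044, -0.0009, -0.0014], [-0.0042, -0.0008, -0.0018], [-0.004, -0.0008, -0.0022], [-0.0038, -0.0008, -0.0025], [-0.0036, -0.0007, -0.0029], [-0.0033, -0.0007, -0.0032], [-0.003, -0.0006, -0.0035], [-0.0027, -0.0005, -0.0038], [-0.0023, -0.0005, -0.004], [-0.002, -0.0004, -0.0042], [-0.0016, -0.0003, -0.0044], [-0.0012, -0.0002, -0.0045], [-0.0008, -0.0001, -0.0046]]
[[277.45706741 126.54021439]
 [277.11422658 154.56610882]
 [277.49030515 173.38428184]
 [277.48305299 211.14471002]
 [277.62988147  41.85807394]]
[[0, 0, 61, 161, 9022], [62, 0, 2, 158, 314], [268, 153, 19, 62, 851]]
```

The handle detection (px x ≈ 277.5) matches the model. Now I'll descend behind the arm and start the push.

```bash
python3 -m creep '[{"slide":[0,0,-0.02],"rot":[0,0,0],"jaw":0},{"slide":[0,0,-0.025],"rot":[0,0,0],"jaw":0},{"slide":[0,0,-0.025],"rot":[0,0,0],"jaw":0},{"slide":[0,0,-0.02],"rot":[0,0,0],"jaw":0},{"slide":[0,0,-0.012],"rot":[0,0,0],"jaw":0},{"slide":[-0.007,-0.0014,0],"rot":[0,0,0],"jaw":0},{"slide":[-0.007,-0.0014,0],"rot":[0,0,0],"jaw":0},{"slide":[-0.007,-0.0014,0],"rot":[0,0,0],"jaw":0},{"slide":[-0.0064,-0.0013,0],"rot":[0,0,0],"jaw":0},{"slide":[0,0,0],"rot":[0,0,0],"jaw":0}]'
python3 -m creep '[{"slide":[-0.0087,-0.0017,0.0012],"rot":[0,0,0],"jaw":0},{"slide":[-0.0045,-0.0009,0.0003],"rot":[0,0,0],"jaw":0},{"slide":[-0.0046,-0.0009,-0.0001],"rot":[0,0,0],"jaw":0},{"slide":[-0.0045,-0.0009,-0.0005],"rot":[0,0,0],"jaw":0},{"slide":[-0.0045,-0.0009,-0.0009],"rot":[0,0,0],"jaw":0},{"slide":[-0.0044,-0.0009,-0.0014],"rot":[0,0,0],"jaw":0},{"slide":[-0.0042,-0.0008,-0.0018],"rot":[0,0,0],"jaw":0},{"slide":[-0.004,-0.0008,-0.0022],"rot":[0,0,0],"jaw":0},{"slide":[-0.0038,-0.0008,-0.0025],"rot":[0,0,0],"jaw":0},{"slide":[-0.0036,-0.0007,-0.0029],"rot":[0,0,0],"jaw":0}]'
python3 -c "
from h import *
print(wf(bot.get_obs()['tcp_pos'][None]))"
```

```text
time: 18.15
tcp_pos: [0.6403, -0.0755, 0.1121]
tcp_rot: [-180.0, 0.1, -168.9]
wrist_force: [1.0, -0.4, 0.1]
finger_gap: 0.0
grasp_force: 0.0
time: 18.98
tcp_pos: [0.5934, -0.0839, 0.0991]
tcp_rot: [180.0, -0.0, -168.9]
wrist_force: [0.7, -1.2, 4.3]
finger_gap: 0.0
grasp_force: 1.7
[[0.18057397 0.0436155  0.09912011]]
```

```bash
python3 -m creep '[{"slide":[-0.0033,-0.0007,-0.0032],"rot":[0,0,0],"jaw":0},{"slide":[-0.003,-0.0006,-0.0035],"rot":[0,0,0],"jaw":0},{"slide":[-0.0027,-0.0005,-0.0038],"rot":[0,0,0],"jaw":0},{"slide":[-0.0023,-0.0005,-0.004],"rot":[0,0,0],"jaw":0},{"slide":[-0.002,-0.0004,-0.0042],"rot":[0,0,0],"jaw":0},{"slide":[-0.0016,-0.0003,-0.0044],"rot":[0,0,0],"jaw":0},{"slide":[-0.0012,-0.0002,-0.0045],"rot":[0,0,0],"jaw":0},{"slide":[-0.0008,-0.0001,-0.0046],"rot":[0,0,0],"jaw":0},{"slide":[0,0,0],"rot":[0,0,0],"jaw":0},{"slide":[0,0,0],"rot":[0,0,0],"jaw":0}]'
python3 -c "
from h import *
print(wf(bot.get_obs()['tcp_pos'][None]))"
```

```text
time: 19.82
tcp_pos: [0.5768, -0.0872, 0.068]
tcp_rot: [180.0, -0.0, -168.9]
wrist_force: [-8.2, -0.0, 13.8]
finger_gap: 0.0004
grasp_force: 7.4
[[0.18061955 0.02671477 0.0680205 ]]
```

```bash
python3 -m creep '[{"slide":[0,0,-0.001],"rot":[0,0,0],"jaw":0},{"slide":[0,0,-0.001],"rot":[0,0,0],"jaw":0},{"slide":[0,0,-0.001],"rot":[0,0,0],"jaw":0},{"slide":[0,0,-0.001],"rot":[0,0,0],"jaw":0},{"slide":[0,0,0],"rot":[0,0,0],"jaw":0},{"slide":[0,0,0],"rot":[0,0,0],"jaw":0},{"slide":[0,0,0],"rot":[0,0,0],"jaw":0},{"slide":[0,0,0],"rot":[0,0,0],"jaw":0},{"slide":[0,0,0],"rot":[0,0,0],"jaw":0},{"slide":[0,0,0],"rot":[0,0,0],"jaw":0}]'
python3 -c "
from h import *
print(wf(bot.get_obs()['tcp_pos'][None]))"
```

```text
time: 20.65
tcp_pos: [0.577, -0.0874, 0.0676]
tcp_rot: [179.9, 0.1, -168.9]
wrist_force: [-22.7, 2.5, 46.6]
finger_gap: -0.0
grasp_force: 23.3
[[0.18076166 0.02683197 0.06760068]]
```

The clamp is on its hard stop (47 N with 0.4 mm of motion). I'll lift straight up and clear the view.

```bash
python3 -m creep '[{"slide":[0,0,0.005],"rot":[0,0,0],"jaw":0},{"slide":[0,0,0.015],"rot":[0,0,0],"jaw":0},{"slide":[0,0,0.03],"rot":[0,0,0],"jaw":0},{"slide":[0,0,0.035],"rot":[0,0,0],"jaw":0},{"slide":[0,0,0.035],"rot":[0,0,0],"jaw":0},{"slide":[0,0,0.03],"rot":[0,0,0],"jaw":0},{"slide":[-0.02,0.01,0.01],"rot":[0,0,0],"jaw":0},{"slide":[-0.02,0.01,0],"rot":[0,0,0],"jaw":0},{"slide":[-0.01,0.005,0],"rot":[0,0,0],"jaw":0},{"slide":[0,0,0],"rot":[0,0,0],"jaw":0}]'
python3 - <<'E'
from h import *
print(wf(bot.get_obs()['tcp_pos'][None]),bot.get_obs()['wrist_force'])
t0=proj('wrist',fw([[.124,0,.0375],[.236,0,.0375],[.18,0,.068],[.18,.066,.062]]));print(t0)
w=bot.get_image('wrist')
sc=bot.get_image('scene')[130:310,150:350]
cv2.imwrite('pics/f9.png',np.vstack([np.hstack([cv2.resize(w,(400,300)),cv2.resize(sc,(333,300))]),cv2.resize(w[150:330],(733,236))]))
E
```

```text
time: 21.48
tcp_pos: [0.5259, -0.0605, 0.2231]
tcp_rot: [179.9, 0.0, -168.8]
wrist_force: [0.7, -0.4, 0.1]
finger_gap: -0.0002
grasp_force: 0.0
[[ 0.14457961 -0.01814232  0.2231397 ]] [ 0.7459254  -0.39653608  0.10182656]
[[298.38763491 198.76128629]
 [183.80547121 198.41014639]
 [237.70340289 208.35911272]
 [240.66428446 270.94877649]]
```

View pics/f9.png

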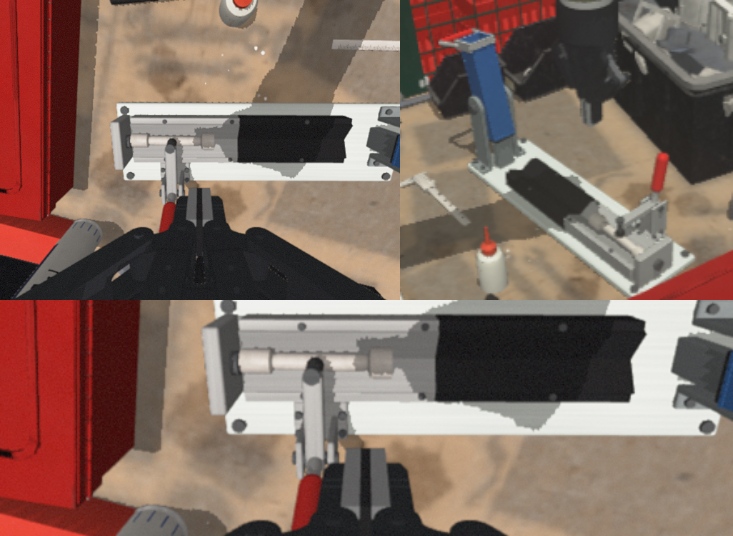

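The picture shows the gauge against the stop button (ends at px 182 and 301, predicted 184 and 298). The clamp is down across the neck with its handle upright, the tube is back at rest, and the robot is clear.

```bash
python3 -c "
from cell import bot
print(bot.sign_off())"
```

```text
the job is handed in; nothing more can be done
None
```

The job is handed in, but `sign_off()` returned no verdict: going by the last camera view and the forces, the gauge is home against the stop, the clamp is fully down on its neck, the tube is back at rest, the robot is clear, and I made no contact with the bystanders (robot clock about 21.5 s of 64 s).

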